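Hold a cellared bottle up to the inspection lamp

ROBOT

A 7-joint arm with a two-finger parallel gripper is mounted at the origin on the work surface. World frame = base frame: x ahead of the robot, y to its left, z up, the work surface at z = 0. Lengths are in m, angles in rad, forces in N, time in s.
With the tool pointing down it reaches from about 0.4 to 0.85 m from the base axis. Payload 10.4 kg.
Tool frame: the origin (TCP) lies at the very end of the fingers, on their centre line; the grasp point (between the pads) lies 19 mm behind it; z points along the fingers, y is the line along which they close (so a half turn about z gives the same grasp; the last joint's range is limited). The gripper opens to 85 mm and grips with 20 to 120 N. Pads are 22 mm wide; open, the fingers measure 114 mm over their backs; the gripper's body (76 mm by 85 mm) begins 54 mm behind the grasp point. The pads swing forward as they close: fully open they stand 13 mm farther back than shut.
Start: joints at [-1.128, 0.332, -0.065, 1.46, 0.022, 1.35, -0.088], TCP at [0.281, 0.558, 0.201] pointing down, gripper open.
Joint ranges: [-2.6, 2.6], [-0.5, 2.12], [-1.47, 1.34], [0.16, 2.42], [-1.27, 4.41], [0.06, 2.06], [-2.6, 2.6]. Speed limits (rad/s): [2.22, 2.22, 2.79, 2.79, 3.14, 3.14, 3.14].

INTERFACE

Orientations are given as a unit quaternion [w, x, y, z].
In Python, from bench import telemetry, cams, bot gives the robot as it stands. The module is installed in compiled form; this text tells all that it offers.
- The arm moves only by the tool move_arm, never from a script. Its arguments are lists of equal length, an entry for each row: "grip": the finger opening in mm, from 0 to 85.4; "xyz": the shift along the tool's x, y, z in mm, a list of three; "turn": the turn, a rotation vector about the tool's x, y, z in degrees, a list of three. A call has 1 to 8 rows; each row shifts and turns the commanded pose from where the row before left it, along the tool's axes as they then stand; what a row does not reach is not made up. A row lasts 1/10 s, in which the tool goes at most 50 mm and 8.59 degrees, less where a joint would pass 70% of its speed; a pose out of reach is approached as far as the arm can. A call is refused whole if a number of a shift passes 50 or a number of a turn 8.59, either way. A call with a gripper value outside its range is refused whole. The fingers move at their own pace and stop on an object; "force" is the grip in N (left out, the last holds). Time passes only in rows, so rows that do not move let the fingers close. It gives the time, the measured TCP pose, the force, the opening and the grip force at its end, in the units of the state.
- telemetry.get_state(): the state, without advancing time (a new reading comes with each control period).
- cams.get_image(name): name is "scene" or "side" or "wrist"; returns the picture (400x640x3 uint8, red, green, blue); there is no depth.
- cams.get_calibration(name): a dict with "fx", "fy", "cx", "cy" (pixels), "world_to_cam" (4x4, takes a point from world to camera coordinates). Camera axes: x right, y down, z forward; pixel columns grow to the right and rows downward; lengths in m; the calibration is good to about 2 mm. A picture is of the moment at which its call begins: read the wrist's pose just before it. get_calibration takes no time and is no camera call; for the wrist camera it gives the pose at the moment of the call.
- bot.sign_off(): hands the job in; it is judged then, once.
The state is a dict: "t": time; "joint_pos": joint angles; "qvel": joint speeds; "joint_efforts": joint torques, N m; "eef_pos": TCP position; "ee_rot": TCP orientation; "ft_force": force on the tool from outside, world axes, zero at the start; "torque": the same for the moment, N m; "grip_width": finger opening in m; "grip_force": force on a finger pad.
Only numpy, scipy, OpenCV 4.12 (cv2) and the standard library are available. Lean on these libraries where they do the work, as an engineer would, in place of code of your own. Each camera call takes 0.05 s, during which the arm holds its last target. There are 200 camera calls.

TASK

First swing the inspection lamp round by its stiff arm until its light shines straight back across the table to your side, and let go of it. Then lift the bottle with the red capsule up out of its rack, keeping it lying level with its white paint mark uppermost all the way so that the deposit in it is not stirred, and hold it still in front of the lamp: broadside to the light, at the lamp's height, about a hand's breadth from its face, with the start of the neck in the middle of the light and the bottle touching nothing but your fingers. Finish while you are still holding it there; leave the gold-capped bottle and the mug, jar and tin where they are.

Things in the scene. Friction and masses are not known exactly. Their poses are not given: they have to be found in the camera images.
- bottle_red: Sealed dark green half bottle with red capsule, lying level, 240 mm long, body 60 mm in diameter, 0.55 to 0.85 kg. Origin on its axis 85 mm from its base, near its centre of mass (grip here), 62 mm above the table in the rack. x along the axis to the mouth; z up at the start, through the white brushed mark. Body x = -85 to +50 mm, shoulder to +85, neck (30 mm in diameter) to +155.
- bottle_red_neck (a point): Point on the red-capped bottle's axis where the neck begins, 85 mm from bottle_red's origin towards the mouth.
- bottle_gold: The other bottle: the same in all sizes, with a gold-yellow capsule. To be left lying in the rack.
- rack: Low wooden rack, fixed. Origin on the table midway between the bottles' origins; x along the bottles to their mouths. Two places, y = +65 and -65 mm; either bottle may be in either. Two scalloped cross bars 18 mm thick carry them at x = -62 (43 mm high) and +116 mm (55 mm high); between are only slats 14 mm high, so fingers can reach down on both sides of a body.
- lamp: Inspection lamp's fixed part: round weighted foot 160 mm in diameter, firm on the table, and an upright post 18 mm in diameter to a cap 296 mm above the table. Origin under the post, on the table.
- lamp_arm (a joint): Swivel of the lamp's arm about the post, rad, grows clockwise seen from above, range -0.6 to 1.6. At 0 the arm lies along lamp's -y axis and the light shines along its -x. A stiff swivel that takes about 0.5 N m to turn and stays where it is left. At the start it stands 0.8 to 1.35.
- lamp_pivot (a point): Point on the swivel's vertical axis at the height of the arm tube, 250 mm above the table.
- lamp_tube (a point): Point on the middle line of the level aluminium arm tube (14 mm in diameter), 135 mm from the pivot, 250 mm above the table: free room above and beside it, so it can be gripped or pushed here. The point's y axis runs along the tube towards the post.
- lamp_lens (a point): Middle of the lamp's flat lit face (disc 80 mm in diameter, facing level) on a green head 92 mm in diameter and 86 mm long that hangs below the tube's end, 220 mm from the pivot; 185 mm above the table. The light shines along this point's -x axis; y runs along the arm towards the post; z is up.
- mug: White enamel mug with blue handle, 82 mm in diameter, 78 mm high, loose, origin under its centre. Not part of the job.
- jar: Terracotta jar, 92 mm in diameter, 120 mm high, loose, origin under its centre. Not part of the job.
- tin: Yellow tin with a steel lid, 79 mm in diameter, 74 mm high, loose, origin under its centre. Not part of the job.
- table_mid (a point): Fixed point on the table top (height 0) straight ahead of the robot, near the table's middle. Its x axis points straight away from the robot, so light shining along its -x shines straight back to the robot's side.
Not all that is in view belongs to the job. Leave any turquoise look-alike of the bottle_red alone.

How it is judged:
On the way, in this order (a step that is already met when the one before it is completed fails the run):
1. the lamp shines straight back to the robot's side (within 17 degrees), at rest and let go, with the red-capped bottle still in the rack (angle between the x axis of lamp_lens and the x axis of table_mid, either way round below 0.3 rad and velocity of joint lamp_arm between -0.03 and 0.03 rad/s and contact force between each of the arm, the fingers and lamp below 0.3 N and distance of bottle_red from where it was at the start of the episode below 0.01 m), for 0.2 s.
2. the red-capped bottle is lifted clear of the rack by the fingers, level (height (world z) of bottle_red above 0.1 m and contact force between bottle_red and rack below 0.1 N and contact force between the fingers and bottle_red above 3 N and angle between bottle_red's own z axis and vertical below 0.2 rad), for 0.1 s.
At the end, for the whole second after the job is handed in: Lamp let go, shining straight back (17 deg). Red-capped bottle still in the fingers, at rest, touching nothing else, level and mark up (8 deg), broadside to the light (20 deg), start of neck within 30 mm of the light's middle line, 55 to 160 mm before its face. Others unmoved (20 to 30 mm) (angle between the x axis of lamp_lens and the x axis of table_mid, either way round below 0.3 rad and contact force between the fingers and bottle_red above 3 N and height (world z) of bottle_red above 0.14 m and angle between bottle_red's own z axis and vertical below 0.14 rad and linear speed of bottle_red below 0.02 m/s and angular speed of bottle_red below 0.15 rad/s and x of bottle_red_neck in the frame of lamp_lens between -0.16 and -0.055 m and y of bottle_red_neck in the frame of lamp_lens between -0.03 and 0.03 m and z of bottle_red_neck in the frame of lamp_lens between -0.03 and 0.03 m and angle between the x axis of bottle_red and the x axis of lamp_lens, either way round above 1.22 rad and contact force between bottle_red and lamp below 0.1 N and contact force between bottle_red and rack below 0.1 N and contact force between bottle_red and bottle_gold below 0.1 N and contact force between each of the arm, the fingers and lamp below 0.3 N and distance of bottle_gold from where it was at the start of the episode below 0.02 m and distance of each of mug, jar, tin from where it was at the start of the episode below 0.03 m); the arm keeps its last pose, push and grip.
It fails at once if the red-capped bottle is tipped or rolled more than 17 degrees (angle between bottle_red's own z axis and vertical above 0.3 rad).
It fails at once if the red-capped bottle is knocked against the lamp (contact force between bottle_red and lamp above 2 N).
It fails at once if the gold-capped bottle is disturbed (distance of bottle_gold from where it was at the start of the episode above 0.02 m).
It fails at once if the mug, jar or tin is disturbed (distance of any of mug, jar, tin from where it was at the start of the episode above 0.03 m).
It also fails if it takes over 64 s, if anything falls off the work surface, if the arm or the gripper's body presses on something with over 40 N, if the wrist force passes 120 N, or if a joint passes its speed limit or range.

## Working session

There is one attempt and no reset: what is moved stays moved. The work goes in short steps, Python scripts to look and compute and a tool call to move; the robot and the scene stay as the last step left them, time stands still between calls to the robot, and variables do not carry over. Pictures are saved under pics/ and viewed, at most 10 in all, crops included, and the job is handed in when it is done.

Besides the shell and the picture viewer there is one more tool, called after "Call:" in YAML: its name, and indented under it one key for each argument. move_arm: Moves the arm, as the interface text tells. Its arguments: {"type":"object","properties":{"grip":{"type":"array"},"xyz":{"type":"array"},"turn":{"type":"array"},"force":{"type":"number"}},"required":["grip","xyz","turn"]}

```bash
mkdir -p pics
cat > h.py <<'E'
import numpy as np, cv2
from scipy.spatial.transform import Rotation as R
from bench import telemetry, cams, bot
def snap(n,f):
    im=cams.get_image(n); cv2.imwrite('pics/'+f,cv2.cvtColor(im,cv2.COLOR_RGB2BGR)); return im
def P(n):
    c=cams.get_calibration(n); K=np.array([[c['fx'],0,c['cx']],[0,c['fy'],c['cy']],[0,0,1]]); T=np.array(c['world_to_cam']); return K,T
def proj(n,X):
    K,T=P(n); X=np.atleast_2d(X); c=X@T[:3,:3].T+T[:3,3]; u=c@K.T; return u[:,:2]/u[:,2:]
def ray(n,uv):
    K,T=P(n); o=-T[:3,:3].T@T[:3,3]; d=T[:3,:3].T@np.linalg.inv(K)@[uv[0],uv[1],1]; return o,d/np.linalg.norm(d)
def atz(n,uv,z):
    o,d=ray(n,uv); return o+d*(z-o[2])/d[2]
def tri(*obs):
    A=0;b=0;L=[ray(*x) for x in obs]
    for o,d in L:
        M=np.eye(3)-np.outer(d,d); A=A+M; b=b+M@o
    X=np.linalg.solve(A,b); return X,[np.linalg.norm((np.eye(3)-np.outer(d,d))@(X-o)) for o,d in L]
E
python3 - <<'E'
from h import *
np.set_printoptions(precision=4,suppress=True)
s=telemetry.get_state(); print(s)
a=snap('scene','a.png');b=snap('side','b.png')
for n in('scene','side'):
    K,T=P(n);print(n,K[0,0],-T[:3,:3].T@T[:3,3],T[2,:3])
E
```

```text
{'t': 0.0, 'joint_pos': array([-1.1276,  0.3329, -0.0647,  1.461 ,  0.0216,  1.3499, -0.0885]), 'qvel': array([-0.0002, -0.0003,  0.0015, -0.0003,  0.0001,  0.0001, -0.0001]), 'joint_efforts': array([  0.0002, -62.5442,   0.0492, -39.1618,   0.0162,   0.0098,
        -0.    ]), 'eef_pos': array([0.2806, 0.558 , 0.2005]), 'ee_rot': array([-0.0001,  0.2308,  0.973 , -0.0007]), 'ft_force': array([-0.3686, -0.8449,  0.3267]), 'torque': array([-0.0073, -0.0318, -0.003 ]), 'grip_force': 0.0, 'grip_width': 0.08515227556426971}
scene 495.34735620744993 [1.2542 0.5356 1.2624] [-0.5341 -0.3942 -0.7479]
side 512.5427324000068 [-0.2867  1.1825  1.1102] [ 0.4445 -0.7088 -0.5477]
```

View pics/a.png

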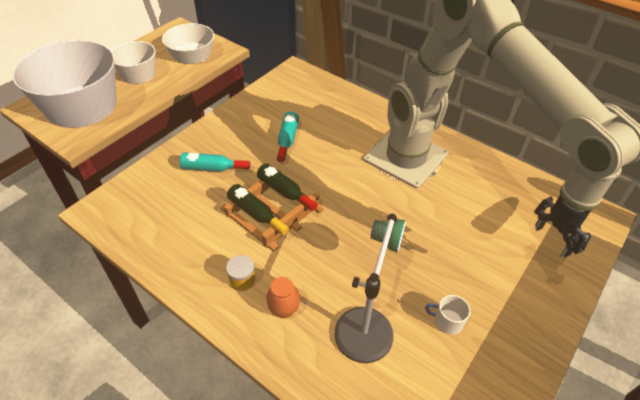

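View pics/b.png

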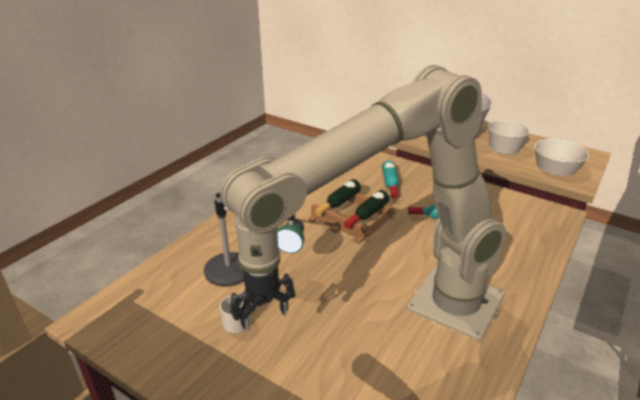

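Scene view: there are two dark green bottles in the rack, red capsule at about (308,203) and gold at about (280,227). The two turquoise bottles with red capsules, at (215,163) and (288,135), are look-alikes. The dark bottle in the rack with the red capsule fits the description. The lamp foot is at (364,334), its head at (388,235) and its tube from (375,278) to (392,220). I'll confirm with an enlarged crop.

Run:
```python
import cv2,numpy as np
a=cv2.imread('pics/a.png');b=cv2.imread('pics/b.png')
f=lambda im,x,y,w,h,W:cv2.resize(im[y:y+h,x:x+w],(W,int(h*W/w)),interpolation=cv2.INTER_CUBIC)
top=np.hstack([f(a,215,155,130,97,400),f(a,330,200,150,112,400)])
bot=np.hstack([f(b,300,150,130,97,400),f(b,195,180,150,112,400)])
print(top.shape,bot.shape)
cv2.imwrite('pics/c.png',np.vstack([top,bot]))
```

```text
(298, 800, 3) (298, 800, 3)
```

View pics/c.png

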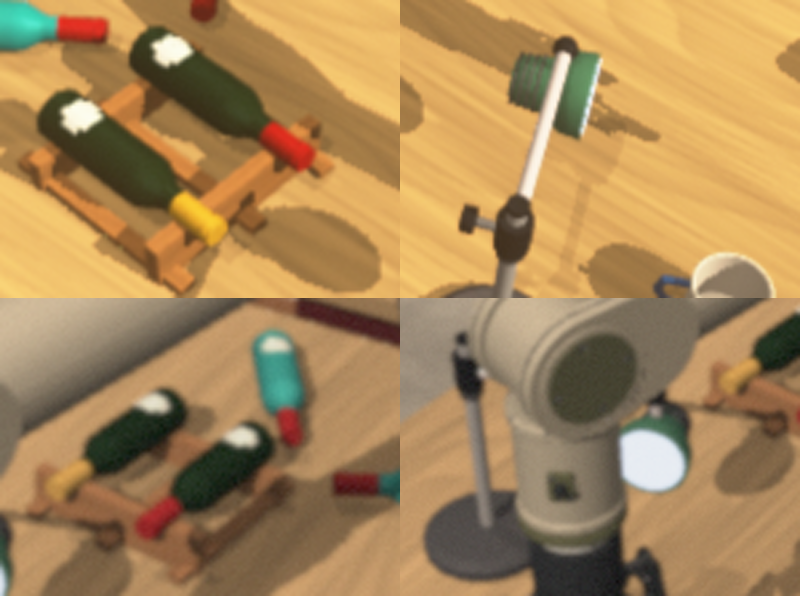

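Run:
```python
from h import *
np.set_printoptions(precision=4,suppress=True)
cr=lambda x,y,s,ox,oy:(x/s+ox,y/s+oy)
A=lambda x,y:cr(x,y,400/130,215,155); B=lambda x,y:cr(x,y,400/130,300,150)
L=lambda x,y:cr(x-400,y,400/150,330,200); S=lambda x,y:cr(x-400,y-298,400/150,195,180)
for nm,a,b in [('redmouth',A(305,158),B(145,522-298)),('redbase',A(142,50),B(263,435-298)),('goldmouth',A(220,230),B(57,490-298)),('goldbase',A(50,112),B(175,402-298)),
 ('redcapstart',A(270,128),B(175,498-298)),('goldcapstart',A(178,200),B(90,467-298)),('redmark',A(171,49),B(240,437-298)),('lampcap',L(517,200),S(464,340)),('postfoot',(364,331),S(487,525)),('tubeend',L(566,45),S(657,408))]:
    X,r=tri(('scene',a),('side',b)); print(nm,a,b,X,r)
print('lens z.185',atz('side',S(653,459),.185))
print('lampcap z.296',atz('scene',L(517,200),.296),atz('side',S(464,340),.296),'foot',atz('scene',(364,334),.02), atz('side',S(485,535),.02))
print('tubeend .25',atz('scene',L(566,48),.255))
for n,uv in [('mug',(454,306)),('jar',(284,285)),('tin',(241,264))]: print(n,atz('scene',uv,.08))
```

```text
redmouth (314.125, 206.35) (347.125, 222.8) [ 0.4433 -0.0834  0.0671] [np.float64(0.003201607787900692), np.float64(0.0032016077879009125)]
redbase (261.15, 171.25) (385.475, 194.525) [ 0.4225 -0.3297  0.0578] [np.float64(0.007063632195062575), np.float64(0.007063632195062319)]
goldmouth (286.5, 229.75) (318.525, 212.4) [ 0.5676 -0.0923  0.0613] [np.float64(0.0008871083811427303), np.float64(0.0008871083811426617)]
goldbase (231.25, 191.4) (356.875, 183.8) [ 0.5541 -0.3413  0.0581] [np.float64(0.0047525533175346), np.float64(0.0047525533175344775)]
redcapstart (302.75, 196.6) (356.875, 215.0) [ 0.4357 -0.1363  0.0715] [np.float64(0.004423299267006595), np.float64(0.004423299267006648)]
goldcapstart (272.85, 220.0) (329.25, 204.925) [ 0.5624 -0.1532  0.0601] [np.float64(0.003214118438466529), np.float64(0.003214118438466685)]
redmark (270.575, 170.925) (378.0, 195.175) [ 0.4258 -0.2799  0.0854] [np.float64(0.0010809611352041457), np.float64(0.00108096113520404)]
lampcap (373.875, 275.0) (219.0, 195.75) [0.6761 0.2723 0.2905] [np.float64(0.0020923533689857976), np.float64(0.002092353368985923)]
postfoot (364, 331) (227.625, 265.125) [0.6789 0.2737 0.0207] [np.float64(7.516567392497055e-05), np.float64(7.516567392476857e-05)]
tubeend (392.25, 216.875) (291.375, 221.25) [0.4645 0.1985 0.2388] [np.float64(0.0044015772258679895), np.float64(0.004401577225867958)]
lens z.185 [0.4562 0.2255 0.185 ]
lampcap z.296 [0.678  0.2719 0.296 ] [0.6693 0.2811 0.296 ] foot [0.6858 0.2785 0.02  ] [0.6689 0.2883 0.02  ]
tubeend .25 [0.4768 0.2018 0.255 ]
mug [0.4973 0.4358 0.08  ]
jar [0.7296 0.0363 0.08  ]
tin [ 0.7526 -0.1037  0.08  ]
```

Triangulated points agree with the given heights: axis about 0.06, lamp cap 0.29, tube 0.25. I'll go up and over the tube, then turn.

Call:
move_arm:
  grip: [85, 85, 85, 85, 85, 85, 85, 85]
  xyz:
    - [0, 0, -45]
    - [0, 0, -45]
    - [0, 0, -45]
    - [0, 0, -35]
    - [-40, -18, 0]
    - [-40, -18, 0]
    - [-40, -18, 0]
    - [-40, -18, 0]
  turn:
    - [0, 0, 0]
    - [0, 0, 0]
    - [0, 0, 0]
    - [0, 0, 0]
    - [0, 0, 0]
    - [0, 0, 0]
    - [0, 0, 0]
    - [0, 0, 0]

```text
t: 0.9
eef_pos: [0.3921, 0.4206, 0.371]
ee_rot: [-0.0, 0.231, 0.973, -0.0]
ft_force: [0.7, 0.3, 0.2]
grip_width: 0.0848
grip_force: 0.0
```

Call:
move_arm:
  grip: [85, 85, 85, 85, 85, 85, 85, 85]
  xyz:
    - [-40, -18, 0]
    - [-40, -18, 0]
    - [-40, -18, 0]
    - [-40, -18, 0]
    - [0, 0, 0]
    - [0, 0, 0]
    - [0, 0, 0]
    - [0, 0, 0]
  turn:
    - [0, 0, 0]
    - [0, 0, 0]
    - [0, 0, 0]
    - [0, 0, 0]
    - [0, 0, 8.5]
    - [0, 0, 8.5]
    - [0, 0, 8.5]
    - [0, 0, 8.5]

```text
t: 1.7
eef_pos: [0.5019, 0.2859, 0.3709]
ee_rot: [-0.0, 0.508, 0.861, -0.0]
ft_force: [0.2, -0.2, 0.2]
grip_width: 0.0854
grip_force: 0.0
```

Call:
move_arm:
  grip: [85, 85, 85, 85, 85, 85, 85, 85]
  xyz:
    - [0, 0, 0]
    - [0, 0, 0]
    - [0, 0, 0]
    - [0, 0, 0]
    - [0, 0, 0]
    - [0, 0, 0]
    - [0, 0, 0]
    - [0, 0, 0]
  turn:
    - [0, 0, 8.5]
    - [0, 0, 8.5]
    - [0, 0, 8.5]
    - [0, 0, 8.5]
    - [0, 0, 8.5]
    - [0, 0, 8.5]
    - [0, 0, 8.5]
    - [0, 0, 8.5]

```text
t: 2.5
eef_pos: [0.5018, 0.286, 0.3709]
ee_rot: [0.0, 0.903, 0.43, -0.0]
ft_force: [-0.1, 0.0, -0.0]
grip_width: 0.085
grip_force: 0.0
```

Call:
move_arm:
  grip: [85, 85, 85, 85, 85, 85, 85]
  xyz:
    - [0, 0, 0]
    - [0, 0, 0]
    - [0, 0, 0]
    - [0, 0, 0]
    - [0, 0, 0]
    - [0, 0, 0]
    - [0, 0, 0]
  turn:
    - [0, 0, 8]
    - [0, 0, 8]
    - [0, 0, 8]
    - [0, 0, 7.5]
    - [0, 0, 0]
    - [0, 0, 0]
    - [0, 0, 0]

```text
t: 3.2
eef_pos: [0.5019, 0.286, 0.3712]
ee_rot: [0.0, 0.985, 0.174, -0.0]
ft_force: [-0.8, 0.5, -0.0]
grip_width: 0.0851
grip_force: 0.0
```

Run:
```python
from h import *
np.set_printoptions(precision=4,suppress=True)
s=telemetry.get_state(); print(s['t'],s['eef_pos'],s['joint_pos'],R.from_quat(s['ee_rot'],scalar_first=True).as_matrix())
a=snap('wrist','w1.png')
print(P('wrist'))
print(proj('wrist',[[.551,.228,.25],[.678,.273,.25],[.471,.2,.25]]))
```

```text
3.2 [0.5019 0.286  0.3712] [-0.8922  0.1964  0.3621  1.2956 -0.0695  1.662  -1.7647] [[ 0.9398  0.3418 -0.0002]
 [ 0.3418 -0.9398 -0.0001]
 [-0.0002 -0.     -1.    ]]
(array([[287.4201,   0.    , 322.278 ],
       [  0.    , 287.4201, 199.8484],
       [  0.    ,   0.    ,   1.    ]]), array([[ 0.3416, -0.9398, -0.0016,  0.0992],
       [-0.9061, -0.3298,  0.2649,  0.4688],
       [-0.2495, -0.089 , -0.9643,  0.6935],
       [ 0.    ,  0.    ,  0.    ,  1.    ]]))
[[393.2511 161.3701]
 [404.2493  11.8706]
 [387.3053 238.1666]]
```

View pics/w1.png

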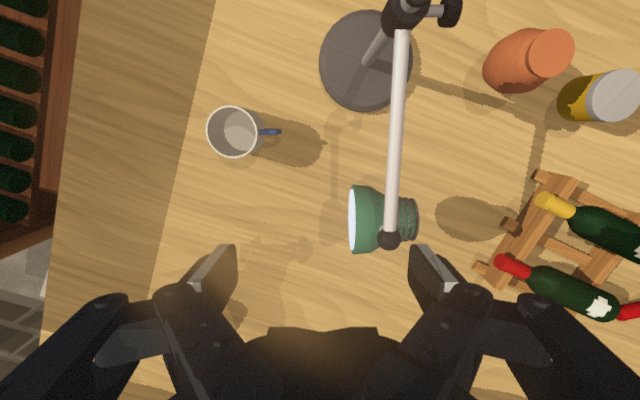

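The wrist view shows the tube from (400,40) to (391,225), with the end ball at (389,238). My predicted points fall on it within about 2 px. The red-capsule bottle runs from (500,262) to about (635,310), beside the gold one.

Run:
```python
from h import *
np.set_printoptions(precision=4,suppress=True)
a=atz('wrist',(400,40),.25);b=atz('wrist',(391,225),.25);c=atz('wrist',(389,238),.25)
d=a-b;print(a,b,c,np.degrees(np.arctan2(d[1],d[0])))
print(tri(('wrist',(389,238)),('scene',(392.25,216.9))))
pv=c+.22*d/np.linalg.norm(d)
print('pivot est',pv)
g=pv-.135*d/np.linalg.norm(d);print('grip',g)
s=telemetry.get_state();M=R.from_quat(s['ee_rot'],scalar_first=True).as_matrix()
print('shift tool',1000*M.T@(np.r_[g[:2],.231]-s['eef_pos']))
print(cv2.imread('pics/w1.png')[100,385:410])
```

```text
[0.6558 0.2673 0.25  ] [0.4866 0.2024 0.25  ] [0.4718 0.1983 0.25  ] 20.98204181700641
(array([0.4731, 0.1997, 0.2542]), [np.float64(0.0001550483646723091), np.float64(0.00015504836467229694)])
pivot est [0.6772 0.2771 0.25  ]
grip [0.5512 0.2288 0.25  ]
shift tool [ 26.8147  70.6954 140.2075]
[[ 74  86  98]
 [ 75  89  99]
 [ 73  85  95]
 [ 70  79  93]
 [ 70  81  93]
 [115 126 140]
 [173 186 202]
 [190 203 217]
 [202 216 227]
 [215 227 228]
 [221 233 228]
 [213 227 229]
 [207 219 229]
 [204 216 228]
 [195 207 221]
 [188 200 215]
 [172 185 201]
 [159 172 187]
 [144 155 170]
 [130 141 158]
 [111 138 163]
 [109 162 196]
 [111 171 206]
 [113 173 208]
 [116 177 213]]
```

Call:
move_arm:
  grip: [85, 85, 85, 85, 85, 85, 85, 85]
  xyz:
    - [13, 36, 0]
    - [14, 35, 0]
    - [0, 0, 35]
    - [0, 0, 35]
    - [0, 0, 35]
    - [0, 0, 37]
    - [0, 0, 0]
    - [0, 0, 0]
  turn:
    - [0, 0, 0]
    - [0, 0, 0]
    - [0, 0, 0]
    - [0, 0, 0]
    - [0, 0, 0]
    - [0, 0, 0]
    - [0, 0, 0]
    - [0, 0, 0]

```text
t: 4.05
eef_pos: [0.5515, 0.2284, 0.2303]
ee_rot: [0.0, 0.985, 0.172, -0.0]
ft_force: [0.9, 0.5, 0.9]
grip_width: 0.0852
grip_force: 0.0
```

Call:
move_arm:
  grip: [10, 10, 10, 10, 10, 10, 10, 10]
  xyz:
    - [0, 0, 0]
    - [0, 0, 0]
    - [0, 0, 0]
    - [0, 0, 0]
    - [0, 0, 0]
    - [0, 0, 0]
    - [0, 0, 0]
    - [0, 0, 0]
  turn:
    - [0, 0, 0]
    - [0, 0, 0]
    - [0, 0, 0]
    - [0, 0, 0]
    - [0, 0, 0]
    - [0, 0, 0]
    - [0, 0, 0]
    - [0, 0, 0]
  force: 20

```text
t: 4.85
eef_pos: [0.5514, 0.2284, 0.2293]
ee_rot: [-0.0, 0.985, 0.172, -0.0]
ft_force: [0.2, 0.5, -0.0]
grip_width: 0.0099
grip_force: 0.0
```

Run:
```python
from h import *
np.set_printoptions(precision=4,suppress=True)
s=telemetry.get_state(); print(s['eef_pos'],s['ft_force'],s['grip_width'],s['grip_force'])
p=s['eef_pos'][:2];pv=np.array([.677,.275]);M=R.from_quat(s['ee_rot'],scalar_first=True).as_matrix()
a0=np.arctan2(M[1,0],M[0,0]);r=np.linalg.norm(p-pv);b0=np.arctan2(*(p-pv)[::-1]);print(np.degrees([a0,b0]),r)
tot=np.radians(270)-b0%(2*np.pi); n=24
for k in range(1,3):
    th=tot/n; # step in tool frame
    q=pv+r*np.array([np.cos(b0+th*k),np.sin(b0+th*k)]); q0=pv+r*np.array([np.cos(b0+th*(k-1)),np.sin(b0+th*(k-1))])
    a=a0+th*(k-1); d=np.r_[q-q0,0]
    Mz=R.from_rotvec([0,0,a-a0]).as_matrix()@M
    print(np.degrees(th),1000*Mz.T@d)
```

```text
[0.5514 0.2284 0.2293] [ 0.245   0.4736 -0.0209] 0.00994715327359844 0.0
[  19.8088 -159.6372] 0.13397169787002558
2.9015490490911096 [ 0.2373  6.7797 -0.0005]
2.9015490490911096 [ 0.2373  6.7797 -0.0005]
```

Run:
```python
from h import *
a=snap('wrist','w2.png');b=snap('scene','s2.png')
c=cv2.resize(a[100:400,200:560],(480,400));d=cv2.resize(b[180:320,320:460],(400,400))
cv2.imwrite('pics/d.png',cv2.cvtColor(np.hstack([c[:, :400],d]),cv2.COLOR_RGB2BGR))
```

```text
(no output)
```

View pics/d.png

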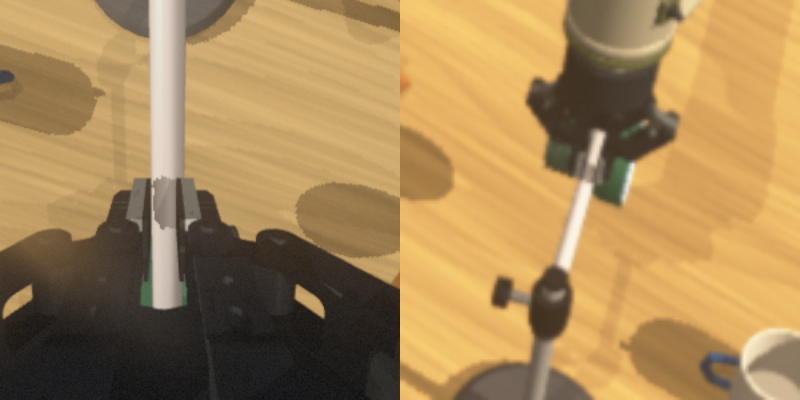

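The picture shows the tube between the two fingertips, at about (167,200) in the left crop. I'll command a fuller close.

Call:
move_arm:
  grip: [5, 5, 5, 5]
  xyz:
    - [0, 0, 0]
    - [0, 0, 0]
    - [0, 0, 0]
    - [0, 0, 0]
  turn:
    - [0, 0, 0]
    - [0, 0, 0]
    - [0, 0, 0]
    - [0, 0, 0]
  force: 20

```text
t: 5.35
eef_pos: [0.5514, 0.2284, 0.2293]
ee_rot: [-0.0, 0.985, 0.172, 0.0]
ft_force: [0.3, 0.1, 0.1]
grip_width: 0.0049
grip_force: 0.0
```

Run:
```python
from h import *
np.set_printoptions(precision=4,suppress=True)
K,T=P('wrist');print('cam',-T[:3,:3].T@T[:3,3],T[2,:3])
for z in(.229,.25,.27):
    w=.007*np.array([-.339,.941]);c=np.array([.551,.228])
    for rr in (.135,.10,.06):
        c=np.array([.677,.275])+rr*np.array([-.939,-.343]); print(z,rr,proj('wrist',[np.r_[c+w,z],np.r_[c-w,z]]).round(1).tolist())
a=snap('wrist','w3.png')
g=cv2.cvtColor(a,cv2.COLOR_RGB2GRAY)
for r in(120,180,220):print(r,g[r,300:350].tolist())
c=cv2.resize(a[190:350,250:400],(750,600-0),interpolation=cv2.INTER_CUBIC)
cv2.imwrite('pics/e.png',cv2.cvtColor(c,cv2.COLOR_RGB2BGR))
```

```text
cam [0.6134 0.2518 0.4028] [-0.2496 -0.0884 -0.9643]
0.229 0.135 [[312.3, 229.1], [334.1, 229.1]]
0.229 0.1 [[311.6, 175.6], [334.4, 175.6]]
0.229 0.06 [[310.6, 107.1], [334.9, 107.1]]
0.25 0.135 [[311.1, 242.4], [335.4, 242.4]]
0.25 0.1 [[310.1, 182.7], [336.0, 182.7]]
0.25 0.06 [[308.9, 105.2], [336.6, 105.2]]
0.27 0.135 [[309.5, 258.4], [337.1, 258.5]]
0.27 0.1 [[308.4, 191.4], [337.8, 191.5]]
0.27 0.06 [[306.8, 102.8], [338.8, 102.8]]
120 [97, 99, 96, 99, 98, 97, 101, 104, 104, 107, 108, 133, 185, 207, 215, 219, 221, 226, 227, 228, 227, 224, 219, 215, 215, 212, 209, 205, 199, 192, 185, 176, 170, 161, 158, 151, 148, 144, 131, 108, 98, 95, 94, 92, 87, 90, 91, 90, 88, 91]
180 [163, 165, 165, 165, 162, 163, 161, 161, 159, 157, 159, 159, 170, 200, 211, 216, 220, 221, 222, 223, 223, 219, 217, 213, 213, 211, 209, 206, 199, 191, 183, 176, 167, 160, 155, 151, 149, 138, 148, 179, 182, 181, 182, 181, 181, 181, 180, 178, 178, 177]
220 [157, 161, 158, 157, 158, 161, 159, 160, 159, 162, 162, 162, 164, 182, 206, 214, 218, 218, 219, 218, 218, 217, 215, 213, 211, 212, 208, 204, 199, 191, 181, 173, 163, 159, 153, 148, 143, 139, 147, 164, 165, 165, 162, 162, 162, 160, 160, 159, 160, 159]
```

View pics/e.png

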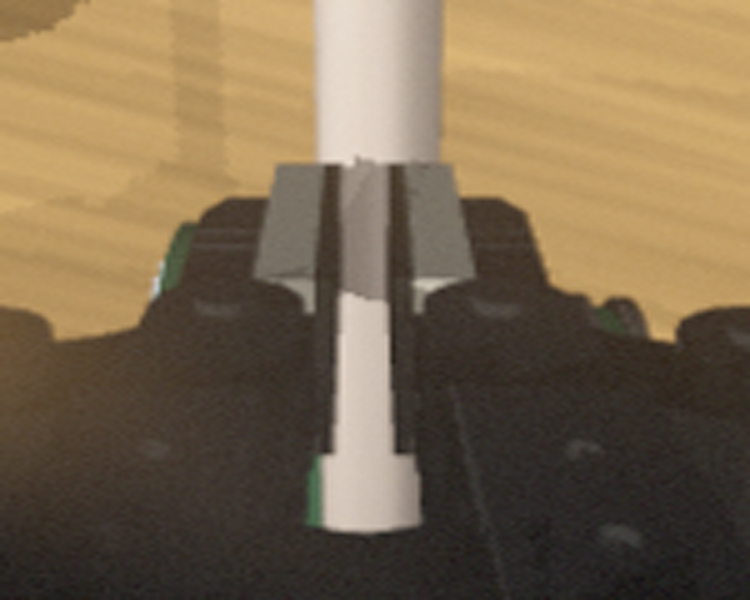

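The enlarged view shows the pads covering the tube: the tip edges at about row 233 lie in front of it. So the pads closed just above the tube. I'll open, go 25 mm deeper and close again.

Call:
move_arm:
  grip: [60, 60, 60, 60, 60, 60, 60, 60]
  xyz:
    - [0, 0, 0]
    - [0, 0, 0]
    - [0, 0, 0]
    - [0, 0, 0]
    - [0, 0, 0]
    - [0, 0, 8]
    - [0, 0, 8]
    - [0, 0, 9]
  turn:
    - [0, 0, 0]
    - [0, 0, 0]
    - [0, 0, 0]
    - [0, 0, 0]
    - [0, 0, 0]
    - [0, 0, 0]
    - [0, 0, 0]
    - [0, 0, 0]
  force: 20

```text
t: 6.2
eef_pos: [0.5512, 0.2284, 0.2033]
ee_rot: [0.0, 0.985, 0.172, -0.0]
ft_force: [0.4, -0.2, -0.6]
grip_width: 0.0604
grip_force: 0.0
```

Call:
move_arm:
  grip: [5, 5, 5, 5, 5, 5, 5, 5]
  xyz:
    - [0, 0, 0]
    - [0, 0, 0]
    - [0, 0, 0]
    - [0, 0, 0]
    - [0, 0, 0]
    - [0, 0, 0]
    - [0, 0, 0]
    - [0, 0, 0]
  turn:
    - [0, 0, 0]
    - [0, 0, 0]
    - [0, 0, 0]
    - [0, 0, 0]
    - [0, 0, 0]
    - [0, 0, 0]
    - [0, 0, 0]
    - [0, 0, 0]
  force: 20

```text
t: 7.0
eef_pos: [0.5516, 0.2282, 0.2047]
ee_rot: [-0.0, 0.985, 0.172, 0.0]
ft_force: [-0.8, -2.3, 4.0]
grip_width: 0.0133
grip_force: 20.3
```

Now gripped: 13.3 mm at 20 N. I'll swing along the arc.

Call:
move_arm:
  grip: [5, 5, 5, 5, 5, 5, 5, 5]
  xyz:
    - [0.2, 6.8, 0]
    - [0.2, 6.8, 0]
    - [0.2, 6.8, 0]
    - [0.2, 6.8, 0]
    - [0.2, 6.8, 0]
    - [0.2, 6.8, 0]
    - [0.2, 6.8, 0]
    - [0.2, 6.8, 0]
  turn:
    - [0, 0, -2.9]
    - [0, 0, -2.9]
    - [0, 0, -2.9]
    - [0, 0, -2.9]
    - [0, 0, -2.9]
    - [0, 0, -2.9]
    - [0, 0, -2.9]
    - [0, 0, -2.9]

```text
t: 7.8
eef_pos: [0.5789, 0.1823, 0.2046]
ee_rot: [-0.001, 0.93, 0.368, -0.001]
ft_force: [-7.1, -2.4, 6.9]
grip_width: 0.013
grip_force: 21.2
```

Run:
```python
from h import *
s=telemetry.get_state();M=R.from_quat(s['ee_rot'],scalar_first=True).as_matrix()
p=s['eef_pos'][:2]-[.677,.275];print(np.degrees([np.arctan2(M[1,0],M[0,0]),np.arctan2(p[1],p[0])]),np.linalg.norm(p),s['ft_force'],s['torque'],s['grip_force'],s['joint_pos'])
```

```text
[  43.13799784 -136.62201159] 0.13497140614615635 [-7.05231747 -2.39011987  6.85568065] [-0.469991    1.39048979 -0.19512226] 21.232764422893524 [-0.67727796  0.29687313  0.37051659  1.52477568 -0.10993166  1.34217433
 -1.11430595]
```

Call:
move_arm:
  grip: [5, 5, 5, 5, 5, 5, 5, 5]
  xyz:
    - [0.2, 6.8, 0]
    - [0.2, 6.8, 0]
    - [0.2, 6.8, 0]
    - [0.2, 6.8, 0]
    - [0.2, 6.8, 0]
    - [0.2, 6.8, 0]
    - [0.2, 6.8, 0]
    - [0.2, 6.8, 0]
  turn:
    - [0, 0, -2.9]
    - [0, 0, -2.9]
    - [0, 0, -2.9]
    - [0, 0, -2.9]
    - [0, 0, -2.9]
    - [0, 0, -2.9]
    - [0, 0, -2.9]
    - [0, 0, -2.9]

```text
t: 8.6
eef_pos: [0.6235, 0.1498, 0.2047]
ee_rot: [0.0, 0.837, 0.547, -0.001]
ft_force: [-6.2, -5.6, 7.4]
grip_width: 0.0127
grip_force: 20.8
```

Call:
move_arm:
  grip: [5, 5, 5, 5, 5, 5, 5, 5]
  xyz:
    - [0.2, 6.8, 0]
    - [0.2, 6.8, 0]
    - [0.2, 6.8, 0]
    - [0.2, 6.8, 0]
    - [0.2, 6.8, 0]
    - [0.2, 6.8, 0]
    - [0.2, 6.8, 0]
    - [0.2, 6.8, 0]
  turn:
    - [0, 0, -2.9]
    - [0, 0, -2.9]
    - [0, 0, -2.9]
    - [0, 0, -2.9]
    - [0, 0, -2.9]
    - [0, 0, -2.9]
    - [0, 0, -2.9]
    - [0, 0, -2.9]

```text
t: 9.4
eef_pos: [0.677, 0.1377, 0.2047]
ee_rot: [0.001, 0.711, 0.703, -0.001]
ft_force: [-4.5, -7.3, 5.8]
grip_width: 0.0132
grip_force: 20.6
```

Call:
move_arm:
  grip: [5, 5, 70, 70, 70, 70, 70, 70]
  xyz:
    - [0, 0, 0]
    - [0, 0, 0]
    - [0, 0, 0]
    - [0, 0, 0]
    - [0, 0, 0]
    - [0, 0, 0]
    - [0, 0, 0]
    - [0, 0, 0]
  turn:
    - [0, 0, 0]
    - [0, 0, 0]
    - [0, 0, 0]
    - [0, 0, 0]
    - [0, 0, 0]
    - [0, 0, 0]
    - [0, 0, 0]
    - [0, 0, 0]

```text
t: 10.2
eef_pos: [0.6768, 0.1402, 0.2043]
ee_rot: [-0.0, 0.711, 0.704, 0.0]
ft_force: [-0.1, -0.2, -0.5]
grip_width: 0.0703
grip_force: 0.0
```

Call:
move_arm:
  grip: [70, 70, 70, 70, 70, 70]
  xyz:
    - [0, 0, 0]
    - [0, 0, -25]
    - [0, 0, -40]
    - [0, 0, -45]
    - [0, 0, -40]
    - [0, 0, 0]
  turn:
    - [0, 0, 0]
    - [0, 0, 0]
    - [0, 0, 0]
    - [0, 0, 0]
    - [0, 0, 0]
    - [0, 0, 0]

```text
t: 10.8
eef_pos: [0.6783, 0.1401, 0.3612]
ee_rot: [0.002, 0.711, 0.703, 0.004]
ft_force: [-0.1, -0.3, 0.6]
grip_width: 0.0701
grip_force: 0.0
```

Run:
```python
from h import *
s=telemetry.get_state();print(s['t'],s['eef_pos'],R.from_quat(s['ee_rot'],scalar_first=True).as_matrix().round(3).tolist(),s['joint_pos'])
a=snap('wrist','w4.png');b=snap('scene','s4.png')
print(proj('wrist',[[.677,.275,.25],[.677,.055,.25]]),proj('scene',[[.677,.275,.25],[.677,.055,.25]]))
c=cv2.resize(b[150:390,180:480],(500,400))
cv2.imwrite('pics/f.png',cv2.cvtColor(np.hstack([cv2.resize(a,(300,188)),c[:188]]) if 0 else np.vstack([np.hstack([cv2.resize(a,(400,250)),cv2.resize(b[150:400,150:550],(400,250))])]),cv2.COLOR_RGB2BGR))
```

```text
10.8 [0.67827439 0.14010513 0.36120049] [[0.01, 1.0, 0.009], [1.0, -0.01, 0.002], [0.002, 0.009, -1.0]] [-0.44168554  0.47723377  0.29873322  0.95786352 -0.13764263  1.71370171
 -0.20597774]
[[321.50906218  41.64959901]
 [323.68009469 268.67690178]] [[373.24370555 286.03502368]
 [300.73028401 239.32418122]]
```

View pics/f.png

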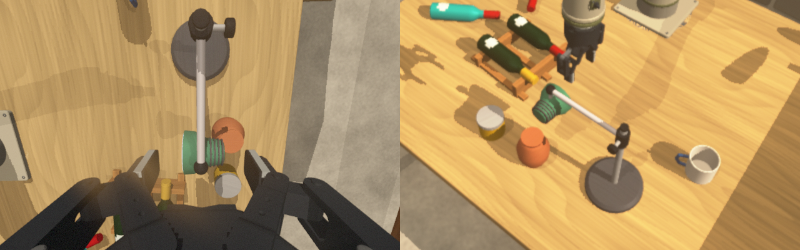

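The pictures show the lamp arm along −y, with the tube from (201,40) to (201,168) in the left half. The lens faces −x (robot side), and the jar and tin are unmoved. Next I'll measure the lens and check the real fingertip depth against the TCP, since the tube grasp needed more depth than the text says.

Run:
```python
from h import *
np.set_printoptions(precision=4,suppress=True)
K,T=P('wrist');s=telemetry.get_state();M=R.from_quat(s['ee_rot'],scalar_first=True).as_matrix()
for dz in(0,-.019,-.03,-.04,-.055):
    X=[s['eef_pos']+M@[x,y,dz] for x in(0.011,-.011) for y in(-.035,.035)]; print(dz,proj('wrist',X).round(1).tolist(),(T[:3,:3]@X[0]+T[:3,3])[2])
a=cv2.imread('pics/w4.png')
c=cv2.resize(a[190:370,180:460],(784,504),interpolation=cv2.INTER_CUBIC);cv2.imwrite('pics/g.png',c)
print('lens',atz('wrist',(293.5,242),.185),proj('wrist',[[.64,.055,.185]]))
```

```text
0 [[268.7, 214.0], [379.1, 214.1], [270.4, 246.0], [377.4, 246.1]] 0.1822789396761611
-0.019 [[262.7, 224.4], [385.4, 224.4], [264.7, 259.5], [383.3, 259.6]] 0.16394909136484037
-0.03 [[258.6, 231.5], [389.8, 231.6], [260.9, 268.7], [387.3, 268.8]] 0.1533370739214442
-0.04 [[254.3, 238.9], [394.3, 239.0], [256.9, 278.2], [391.5, 278.3]] 0.14368978533653853
-0.055 [[246.6, 252.0], [402.4, 252.1], [249.9, 295.0], [398.9, 295.1]] 0.12921885245918013
lens [0.6384 0.058  0.185 ] [[294.7863 244.1338]]
```

View pics/g.png

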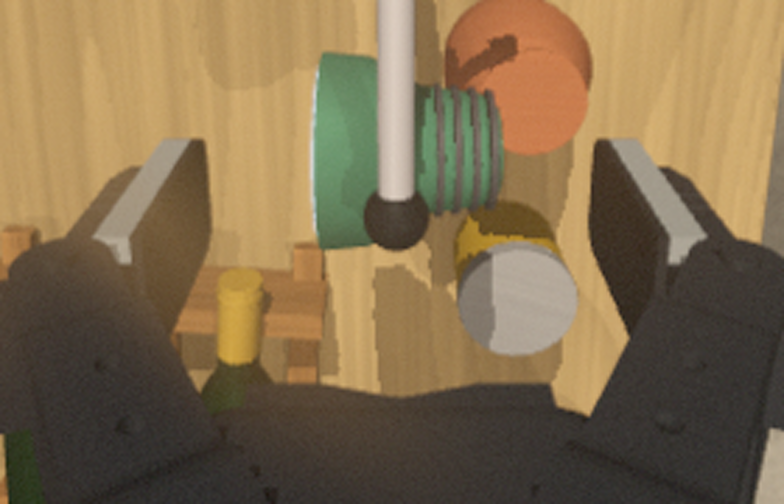

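The pad tips are at about (253,240) and (392,240) with a 70 mm opening. That puts them about 30 mm short of the reported TCP, which matches the tube grasp, so I'll go correspondingly deeper on the bottle. The lens is at about (0.638, 0.057, 0.185). Next I'll look at the bottle from above.

Call:
move_arm:
  grip: [70, 70, 70, 70, 70, 70, 70, 70]
  xyz:
    - [-39, -20, 0]
    - [-39, -20, 0]
    - [-39, -20, 0]
    - [-39, -20, 0]
    - [-39, -20, 0]
    - [-39, -20, 0]
    - [-39, -20, 0]
    - [-39, -20, 0]
  turn:
    - [0, 0, 0]
    - [0, 0, 0]
    - [0, 0, 0]
    - [0, 0, 0]
    - [0, 0, 0]
    - [0, 0, 0]
    - [0, 0, 0]
    - [0, 0, 0]

```text
t: 11.7
eef_pos: [0.512, -0.1714, 0.3528]
ee_rot: [-0.001, 0.711, 0.704, -0.0]
ft_force: [1.3, -0.6, 0.0]
grip_width: 0.0699
grip_force: 0.0
```

Call:
move_arm:
  grip: [85, 85, 85, 85, 85, 85, 85, 85]
  xyz:
    - [-39, -22, 0]
    - [-39, -22, 0]
    - [-39, -22, 0]
    - [-39, -22, 0]
    - [0, 0, 0]
    - [0, 0, 0]
    - [0, 0, 0]
    - [0, 0, 0]
  turn:
    - [0, 0, 0]
    - [0, 0, 0]
    - [0, 0, 0]
    - [0, 0, 0]
    - [0, 0, 0]
    - [0, 0, 0]
    - [0, 0, 0]
    - [0, 0, 0]

```text
t: 12.5
eef_pos: [0.4249, -0.3239, 0.3537]
ee_rot: [-0.001, 0.71, 0.704, -0.0]
ft_force: [-0.2, 0.3, -0.6]
grip_width: 0.0849
grip_force: 0.0
```

Run:
```python
from h import *
np.set_printoptions(precision=4,suppress=True)
s=telemetry.get_state();print(s['t'],s['eef_pos'],R.from_quat(s['ee_rot'],scalar_first=True).as_matrix().round(3).tolist(),s['joint_pos'])
a=snap('wrist','w5.png')
print(proj('wrist',[[.443,-.083,.062],[.4225,-.33,.062],[.4325,-.2405,.062]]))
```

```text
12.5 [ 0.4249 -0.3239  0.3537] [[0.008, 1.0, -0.001], [1.0, -0.008, 0.001], [0.001, -0.001, -1.0]] [ 0.0248  0.0877  0.5928  1.456  -0.0491  1.6138  0.6061]
[[334.9497  -6.7047]
 [321.7368 168.3035]
 [327.7406 110.783 ]]
```

View pics/w5.png

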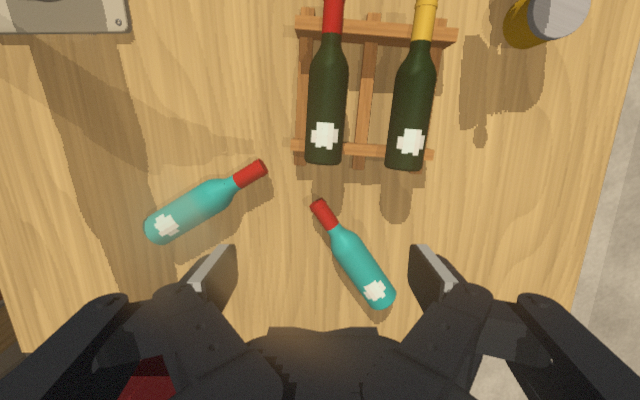

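Wrist view: the red-capsule bottle lies with its base at (323,163) and neck towards (333,10). The gold one is to its right, and the two turquoise decoys lie on the table in front of the rack. I'll fit the red bottle's axis.

Run:
```python
from h import *
np.set_printoptions(precision=4,suppress=True)
a=cv2.imread('pics/w5.png').astype(int)  # BGR
dark=(a.sum(2)<190)
pts=[]
for r in range(60,160,5):
    c=np.where(dark[r,290:362])[0]+290
    # largest contiguous extents (ignore white mark)
    pts.append((r,c.min(),c.max()))
print(pts)
cs=[(r,(l+h+1)/2) for r,l,h in pts if 85<=r<=155]
r,c=np.array(cs).T
f=np.polyfit(r,c,1);print('fit',f,np.abs(np.polyval(f,r)-c).max())
col=a[150:180,int(np.polyval(f,160))].sum(1);print(col.tolist())
red=(a[:,:,2]>120)&(a[:,:,1]<60);rr=np.where(red[:60,310:360].any(1))[0];print('cap start row',rr.max())
p=[atz('wrist',(np.polyval(f,q),q),.062) for q in(30,90,155,162)];print(p)
d=p[0]-p[2];print(np.degrees(np.arctan2(d[1],d[0])))
for y in(-.33,-.325,-.32): 
    print(y,proj('wrist',[[.424,y,.062],[.424,y,.032],[.424,y,.092]])[:,1])
for y in (-.155,-.14,-.13): print(y,proj('wrist',[[.436,y,.077]])[:,1])
```

```text
[(60, np.int64(312), np.int64(345)), (65, np.int64(310), np.int64(347)), (70, np.int64(309), np.int64(347)), (75, np.int64(309), np.int64(348)), (80, np.int64(309), np.int64(347)), (85, np.int64(309), np.int64(346)), (90, np.int64(308), np.int64(346)), (95, np.int64(308), np.int64(345)), (100, np.int64(308), np.int64(345)), (105, np.int64(308), np.int64(345)), (110, np.int64(307), np.int64(344)), (115, np.int64(307), np.int64(344)), (120, np.int64(307), np.int64(343)), (125, np.int64(307), np.int64(343)), (130, np.int64(306), np.int64(343)), (135, np.int64(306), np.int64(342)), (140, np.int64(306), np.int64(342)), (145, np.int64(306), np.int64(341)), (150, np.int64(305), np.int64(341)), (155, np.int64(305), np.int64(340))]
fit [ -0.0671 333.6571] 0.39285714285705353
[192, 201, 189, 196, 197, 195, 186, 194, 189, 188, 201, 190, 186, 183, 171, 319, 360, 358, 362, 360, 360, 364, 355, 355, 356, 342, 347, 352, 355, 357]
cap start row 32
[array([ 0.4384, -0.1289,  0.062 ]), array([ 0.4324, -0.2103,  0.062 ]), array([ 0.4251, -0.3085,  0.062 ]), array([ 0.4243, -0.3197,  0.062 ])]
85.76121339147623
-0.33 [168.2969 165.5771 171.3751]
-0.325 [165.2389 162.6904 168.1242]
-0.32 [162.1636 159.7883 164.8538]
-0.155 [47.3317]
-0.14 [35.5433]
-0.13 [27.5558]
```

Measured: bottle origin (0.4305, −0.236), axis yaw 85.8°, and width and height consistent with the text. I'll align and descend.

Call:
move_arm:
  grip: [85, 85, 85, 85, 85, 85, 85, 85]
  xyz:
    - [0, 0, 0]
    - [44, 0, 0]
    - [44, -1, 0]
    - [0, 0, 40]
    - [0, 0, 45]
    - [0, 0, 45]
    - [0, 0, 45]
    - [0, 0, 45]
  turn:
    - [0, 0, 3.8]
    - [0, 0, 0]
    - [0, 0, 0]
    - [0, 0, 0]
    - [0, 0, 0]
    - [0, 0, 0]
    - [0, 0, 0]
    - [0, 0, 0]

```text
t: 13.35
eef_pos: [0.43, -0.2366, 0.1327]
ee_rot: [0.0, 0.733, 0.68, 0.0]
ft_force: [0.6, -0.5, 0.9]
grip_width: 0.0847
grip_force: 0.0
```

Run:
```python
from h import *
np.set_printoptions(precision=4,suppress=True)
a=snap('wrist','w6.png')
s=telemetry.get_state();M=R.from_quat(s['ee_rot'],scalar_first=True).as_matrix();print(s['t'],s['eef_pos'],M.round(3).tolist())
print(1000*M.T@(np.array([.4305,-.236,.012])-s['eef_pos']),s['ft_force'])
print(proj('wrist',[[.4367,-.151,.062],[.4305,-.236,.092]]))
```

```text
13.4 [ 0.4262 -0.235   0.1258] [[0.075, 0.997, -0.009], [0.997, -0.075, 0.003], [0.002, -0.009, -1.0]]
[ -0.9203   5.3254 113.7722] [-4.3058  2.1694 -7.0481]
[[329.8307  99.1234]
 [329.837  214.8674]]
```

View pics/w6.png

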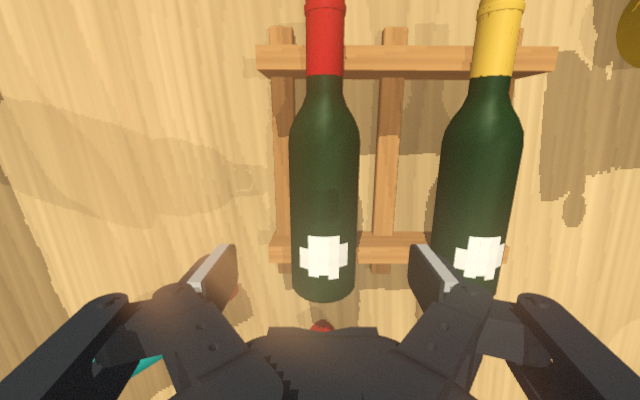

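The bottle (axis column about 324) is centred between the pads (columns 212 and 430), and the gold bottle lies outside the right finger's path. I'll let it settle, then descend.

Call:
move_arm:
  grip: [85, 85, 85, 85, 85, 85, 85, 85]
  xyz:
    - [0, 0, 0]
    - [0, 0, 0]
    - [0, 0, 25]
    - [0, 0, 25]
    - [0, 0, 20]
    - [0, 0, 15]
    - [0, 0, 10]
    - [0, 0, 0]
  turn:
    - [0, 0, 0]
    - [0, 0, 0]
    - [0, 0, 0]
    - [0, 0, 0]
    - [0, 0, 0]
    - [0, 0, 0]
    - [0, 0, 0]
    - [0, 0, 0]

```text
t: 14.2
eef_pos: [0.4306, -0.2376, 0.04]
ee_rot: [0.0, 0.734, 0.68, 0.0]
ft_force: [-0.2, -0.1, 0.0]
grip_width: 0.0851
grip_force: 0.0
```

Run:
```python
from h import *
np.set_printoptions(precision=4,suppress=True)
s=telemetry.get_state();M=R.from_quat(s['ee_rot'],scalar_first=True).as_matrix();print(s['t'],s['eef_pos'],M.round(3).tolist())
print(1000*M.T@(np.array([.4305,-.236,.012])-s['eef_pos']),s['ft_force'])
```

```text
14.2 [ 0.4306 -0.2376  0.04  ] [[0.076, 0.997, 0.001], [0.997, -0.076, -0.0], [-0.0, 0.001, -1.0]]
[ 1.5708 -0.2199 27.9544] [-0.2362 -0.0726  0.0234]
```

Call:
move_arm:
  grip: [85, 85, 85, 85, 85, 85]
  xyz:
    - [1.5, 0, 7]
    - [0, 0, 7]
    - [0, 0, 7]
    - [0, 0, 7]
    - [0, 0, 0]
    - [0, 0, 0]
  turn:
    - [0, 0, 0]
    - [0, 0, 0]
    - [0, 0, 0]
    - [0, 0, 0]
    - [0, 0, 0]
    - [0, 0, 0]

```text
t: 14.8
eef_pos: [0.4298, -0.2361, 0.0111]
ee_rot: [-0.0, 0.734, 0.679, -0.0]
ft_force: [-0.8, -0.4, 0.0]
grip_width: 0.0849
grip_force: 0.0
```

Run:
```python
from h import *
a=snap('wrist','w7.png');b=snap('side','sd7.png')
s=telemetry.get_state();print(s['eef_pos'],s['ft_force'])
cv2.imwrite('pics/h.png',cv2.cvtColor(np.hstack([cv2.resize(a,(480,300)),cv2.resize(b[140:260,310:438],(320,300))]),cv2.COLOR_RGB2BGR))
```

```text
[ 0.43005578 -0.23616596  0.01147436] [-1.03011092 -0.30171268  0.64765911]
```

View pics/h.png

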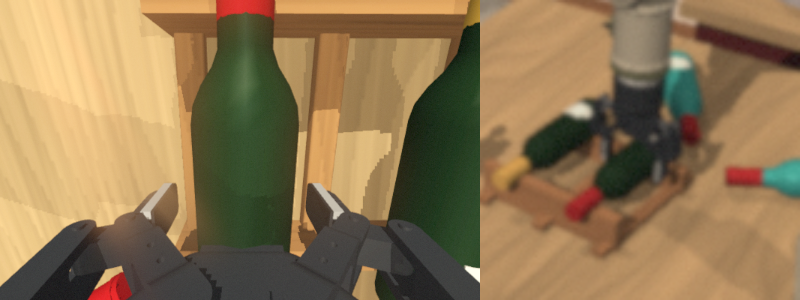

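The picture shows the open pads on both sides of the red-capsule bottle's body, with the tips a little below its axis. There is no contact force. That makes 11 pictures viewed, one over the limit of 10, so from here I'll use numbers only. I'll close now.

Call:
move_arm:
  grip: [50, 50, 50, 50, 50, 50, 50, 50]
  xyz:
    - [0, 0, 0]
    - [0, 0, 0]
    - [0, 0, 0]
    - [0, 0, 0]
    - [0, 0, 0]
    - [0, 0, 0]
    - [0, 0, 0]
    - [0, 0, 0]
  turn:
    - [0, 0, 0]
    - [0, 0, 0]
    - [0, 0, 0]
    - [0, 0, 0]
    - [0, 0, 0]
    - [0, 0, 0]
    - [0, 0, 0]
    - [0, 0, 0]
  force: 60

```text
t: 15.7
eef_pos: [0.4313, -0.2362, 0.0123]
ee_rot: [0.001, 0.734, 0.68, 0.001]
ft_force: [0.6, 1.1, 6.2]
grip_width: 0.0583
grip_force: 63.0
```

Run:
```python
from h import *
np.set_printoptions(precision=4,suppress=True)
s=telemetry.get_state();print(s['eef_pos'],s['ft_force'],s['torque'],s['grip_width'],s['grip_force'])
```

```text
[ 0.4313 -0.2362  0.0123] [0.6375 1.0636 6.1892] [ 0.1696 -0.2558 -0.0328] 0.058346677343571254 62.96264290809631
```

Gripped at 58.3 mm and 63 N. I'll lift slowly.

Call:
move_arm:
  grip: [50, 50, 50, 50, 50, 50, 50, 50]
  xyz:
    - [0, 0, -2]
    - [0, 0, -4]
    - [0, 0, -6]
    - [0, 0, -8]
    - [0, 0, -8]
    - [0, 0, -8]
    - [0, 0, -4]
    - [0, 0, 0]
  turn:
    - [0, 0, 0]
    - [0, 0, 0]
    - [0, 0, 0]
    - [0, 0, 0]
    - [0, 0, 0]
    - [0, 0, 0]
    - [0, 0, 0]
    - [0, 0, 0]

```text
t: 16.5
eef_pos: [0.4304, -0.2361, 0.052]
ee_rot: [0.0, 0.734, 0.68, 0.0]
ft_force: [0.0, 0.4, -7.6]
grip_width: 0.0586
grip_force: 65.8
```

```bash
cat > m.py <<'E'
from h import *
np.set_printoptions(precision=4,suppress=True)
s=telemetry.get_state();M=R.from_quat(s['ee_rot'],scalar_first=True).as_matrix();print(s['t'],s['eef_pos'],M.round(3).tolist(),s['ft_force'],s['torque'],s['grip_width'],s['grip_force'])
# red capsule end (scene+side) via colour near the expected place, given tool pose
off=s['eef_pos']+M@np.array([0.13,0,-.05])
obs=[]
for n in('scene','side'):
    im=cams.get_image(n).astype(int); u,v=proj(n,off)[0]
    m=((im[:,:,0]>90)&(im[:,:,1]<60)&(im[:,:,2]<70)).astype(np.uint8)
    k,l,st,ce=cv2.connectedComponentsWithStats(m)
    j=[i for i in range(1,k) if st[i,4]>15]; i=min(j,key=lambda i:np.hypot(*(ce[i]-[u,v]))); print(n,(u.round(1),v.round(1)),ce[i],st[i])
    obs.append((n,ce[i]))
X,r=tri(*obs);print('capsule centre',X,r,'in tool',M.T@(X-s['eef_pos']))
E
python3 m.py
```

```text
16.5 [ 0.4304 -0.2361  0.052 ] [[0.076, 0.997, 0.001], [0.997, -0.076, -0.0], [-0.0, 0.001, -1.0]] [ 0.0242  0.4253 -7.603 ] [-0.0655 -0.0445  0.0214] 0.05858643802239216 65.83553552627563
scene (np.float64(308.7), np.float64(194.1)) [307.375  194.0903] [299 187  18  15 144]
side (np.float64(350.9), np.float64(212.4)) [352.2    212.2273] [345 205  15  14 110]
capsule centre [ 0.4395 -0.1129  0.0984] [np.float64(0.0009856209630127399), np.float64(0.0009856209630127193)] in tool [ 0.1236 -0.0002 -0.0464]
```

Held: weight about 0.77 kg, level, and both views agree on the capsule. I'll raise and turn square.

Call:
move_arm:
  grip: [50, 50, 50, 50, 50, 50, 50, 50]
  xyz:
    - [0, 0, -5]
    - [0, 0, -10]
    - [0, 0, -15]
    - [0, 0, -18]
    - [0, 0, -18]
    - [0, 0, -12]
    - [0, 0, -5]
    - [0, 0, 0]
  turn:
    - [0, 0, 0]
    - [0, 0, 0]
    - [0, 0, 0]
    - [0, 0, 0]
    - [0, 0, 0]
    - [0, 0, 0]
    - [0, 0, 0]
    - [0, 0, 0]

```text
t: 17.4
eef_pos: [0.4302, -0.2361, 0.1348]
ee_rot: [0.0, 0.734, 0.68, 0.0]
ft_force: [-0.2, 0.1, -7.8]
grip_width: 0.0584
grip_force: 66.3
```

Call:
move_arm:
  grip: [50, 50, 50, 50, 50, 50, 50, 50]
  xyz:
    - [0, 0, 0]
    - [0, 0, 0]
    - [0, 0, 0]
    - [0, 0, 0]
    - [5, 3, 0]
    - [10, 5, 0]
    - [16, 8, 0]
    - [20, 10, 0]
  turn:
    - [0, 0, -1]
    - [0, 0, -1.5]
    - [0, 0, -1]
    - [0, 0, -0.8]
    - [0, 0, 0]
    - [0, 0, 0]
    - [0, 0, 0]
    - [0, 0, 0]

```text
t: 18.2
eef_pos: [0.4564, -0.1841, 0.1343]
ee_rot: [-0.0, 0.708, 0.706, 0.0]
ft_force: [0.6, 0.0, -6.8]
grip_width: 0.0587
grip_force: 66.2
```

Call:
move_arm:
  grip: [50, 50, 50, 50, 50, 50, 50, 50]
  xyz:
    - [22, 11, 0]
    - [22, 11, 0]
    - [22, 11, 0]
    - [22, 11, 0]
    - [20, 10, 0]
    - [16, 8, 0]
    - [10, 5, 0]
    - [5, 3, 0]
  turn:
    - [0, 0, 0]
    - [0, 0, 0]
    - [0, 0, 0]
    - [0, 0, 0]
    - [0, 0, 0]
    - [0, 0, 0]
    - [0, 0, 0]
    - [0, 0, 0]

```text
t: 19.0
eef_pos: [0.5265, -0.045, 0.1342]
ee_rot: [-0.0, 0.707, 0.707, -0.0]
ft_force: [0.1, 0.0, -7.7]
grip_width: 0.0586
grip_force: 66.2
```

Call:
move_arm:
  grip: [50, 50, 50, 50, 50]
  xyz:
    - [0, 0, 0]
    - [0, 0, 0]
    - [0, 0, 0]
    - [0, 0, 0]
    - [0, 0, 0]
  turn:
    - [0, 0, 0]
    - [0, 0, 0]
    - [0, 0, 0]
    - [0, 0, 0]
    - [0, 0, 0]

```text
t: 19.5
eef_pos: [0.5261, -0.0466, 0.1344]
ee_rot: [0.0, 0.708, 0.706, 0.0]
ft_force: [-0.1, 0.4, -7.7]
grip_width: 0.058
grip_force: 66.2
```

```bash
cat >> m.py <<'E'
# lens: bright/white region of lit face seen by side camera, and dark-green body end of the bottle
im=cams.get_image('side').astype(int)
m=(im.min(2)>205).astype(np.uint8);k,l,st,ce=cv2.connectedComponentsWithStats(m)
print('side lens pred',proj('side',[[.638,.057,.185]])[0],[(ce[i].round(1),st[i].tolist()) for i in range(1,k) if st[i,4]>40])
E
python3 m.py
```

```text
19.5 [ 0.5261 -0.0466  0.1344] [[0.002, 1.0, 0.0], [1.0, -0.002, 0.0], [0.0, 0.0, -1.0]] [-0.1018  0.419  -7.7261] [-0.0381  0.0183 -0.0306] 0.05795501139166498 66.21777534484863
scene (np.float64(343.2), np.float64(224.3)) [341.5625 224.108 ] [332 216  20  17 176]
side (np.float64(298.6), np.float64(210.7)) [299.632 209.84 ] [292 203  16  14 125]
capsule centre [0.5271 0.078  0.1834] [np.float64(0.0011960146721797038), np.float64(0.0011960146721796965)] in tool [ 0.1246  0.0007 -0.049 ]
side lens pred [275.9797 196.5278] [(array([275.7, 195.7]), [269, 185, 15, 22, 216])]
```

The lens prediction matches the side view to within 1 px. Last correction: 17 mm along the bottle and 4 mm closer.

Call:
move_arm:
  grip: [50, 50, 50, 50, 50, 50, 50, 50]
  xyz:
    - [4, 1, 0]
    - [6, 2, 0]
    - [5, 1, 0]
    - [2, 0, 0]
    - [0, 0, 0]
    - [0, 0, 0]
    - [0, 0, 0]
    - [0, 0, 0]
  turn:
    - [0, 0, 0]
    - [0, 0, 0]
    - [0, 0, 0]
    - [0, 0, 0]
    - [0, 0, 0]
    - [0, 0, 0]
    - [0, 0, 0]
    - [0, 0, 0]

```text
t: 20.45
eef_pos: [0.5302, -0.0294, 0.1343]
ee_rot: [-0.0, 0.708, 0.706, 0.0]
ft_force: [-0.8, -0.0, -7.0]
grip_width: 0.0582
grip_force: 66.2
```

```bash
cat >> m.py <<'E'
# independent check of the bottle's mouth end / shoulder: body-dark to neck in scene
for n in('scene','side'): print(n,'neck pred',proj(n,s['eef_pos']+M@np.array([.085,0,-.05])),'mouth',proj(n,s['eef_pos']+M@np.array([.155,0,-.05])))
E
python3 m.py
```

```text
20.45 [ 0.5302 -0.0294  0.1343] [[0.002, 1.0, 0.0], [1.0, -0.002, 0.0], [0.0, 0.0, -1.0]] [-0.7971 -0.0225 -7.0249] [-0.0401  0.0246 -0.0427] 0.058235405298821326 66.21774315834045
scene (np.float64(347.3), np.float64(228.2)) [345.7753 228.0955] [336 220  21  17 178]
side (np.float64(294.4), np.float64(212.8)) [295.1364 212.1288] [287 205  17  15 132]
capsule centre [0.5316 0.0958 0.1833] [np.float64(0.0006717780469148592), np.float64(0.0006717780469148905)] in tool [ 0.1253  0.0012 -0.049 ]
side lens pred [275.9797 196.5278] [(array([275.7, 195.7]), [269, 185, 15, 22, 216])]
scene neck pred [[334.231  220.2904]] mouth [[354.7828 232.7509]]
side neck pred [[302.5492 206.3327]] mouth [[289.7278 216.561 ]]
```

```bash
python3 -c "
from h import *
print(bot.sign_off())"
```

```text
the job is handed in; nothing more can be done
None
```

I turned the lamp to shine straight back to the robot's side and let go. The red-capped bottle is held level about 105 mm in front of it, neck start on the light's middle line by my measurements. I handed the job in at about 20.6 s; no verdict came back, and I viewed 11 pictures against the limit of 10.

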